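# Half-plate test exposure at the bookbinder's bench

### The arm

A 6-joint arm with a two-finger parallel gripper is mounted at the origin on the work surface. World frame = base frame: x ahead of the robot, y to its left, z up, the work surface at z = 0. Lengths are in m, angles in rad, forces in N, time in s.
With the tool pointing down it reaches from about 0.35 to 0.975 m from the base axis. Payload 4.9 kg.
Tool frame: the origin (TCP) lies midway between the tips of the shut fingers; the grasp point (between the pads) lies 19 mm behind it; x points along the fingers, y is the direction in which the jaws open and shut, and the axes are right-handed (so a half turn about x gives the same grasp; the last joint's range is limited). The gripper opens to 85 mm and grips with 20 to 120 N. Pads are 22 mm wide; open, the fingers measure 114 mm over their backs; the gripper's body (76 mm by 85 mm) begins 54 mm behind the grasp point. The pads swing forward as they close: fully open they stand 13 mm farther back than shut.
Start: joints at [-1.245, 0.053, 1.613, -0, 1.476, -0.119], TCP at [0.269, -0.564, 0.231] pointing down, gripper open.
Joint ranges: [-3.01, 3.01], [-1.01, 2.22], [0.06, 2.58], [-1.02, 4.17], [0.09, 2.62], [-3.14, 3.14]. Speed limits (rad/s): [2.57, 2.57, 3.14, 3.14, 3.14, 3.14].

### API

Orientations are given as a unit quaternion [x, y, z, w].
In Python, from bench import bot gives the robot as it stands. The module is installed in compiled form; this text tells all that it offers.
- The arm moves only by the tool arm_command, never from a script. Its argument "steps" is a list of rows, each a list of 3 entries, a list of its own where there are three numbers: the finger opening in cm, from 0 to 8.54, then the shift along the tool's x, y, z in cm, then the turn about the tool's x in rad. In form: [[fingers, [dx, dy, dz], roll], ...]. A call has 1 to 20 rows; each row shifts and turns the pose as measured when the row begins, along the tool's axes as they then stand; what a row does not reach is not made up. A row lasts 1/8 s, in which the tool goes at most 62.5 mm and 10.7 degrees, less where a joint would pass 70% of its speed; a pose out of reach is approached as far as the arm can. A call is refused whole if a number of a shift passes 6.25 or a number of a turn 0.188, either way. A call with a gripper value outside its range is refused whole. The fingers move at their own pace and stop on an object; the grip force is fixed at half the most. Time passes only in rows, so rows that do not move let the fingers close. It gives the time, the measured TCP pose, the force and the opening at its end, in the units of the state.
- bot.observe(): the state, without advancing time (a new reading comes with each control period).
- bot.camera(name): name is "side" or "top" or "wrist"; returns (picture, depth): 400x640x3 uint8, blue, green, red; 400x640 float32, m along the optical axis (not along the pixel's ray), 0 where there is no reading.
- bot.calibration(name): a dict with "camera_matrix" (3x3 intrinsics, pixels), "position" and "orientation" of the camera in the world. Camera axes: x right, y up, looking along -z (the intrinsics and any distortion apply to the point x, -y, -z); pixel columns grow to the right and rows downward; lengths in m; the calibration is good to about 2 mm. The wrist camera is an equidistant fisheye: a pixel r from the principal point sees the ray r / f radians off the axis. A picture is of the moment at which its call begins: read the wrist's pose just before it. calibration takes no time and is no camera call; for the wrist camera it gives the pose at the moment of the call.
- bot.finish_job(): hands the job in, once; it reports no verdict.
The state is a dict: "t": time; "joints": joint angles; "qd": joint speeds; "tau": joint torques, N m; "tool_pos": TCP position; "eef_rot": TCP orientation; "ft_force": force on the tool from outside, world axes, zero at the start; "wrist_torque": the same for the moment, N m; "grip_width": opening from 0.0 (shut) to 1.0 (fully open).
Only numpy, scipy, OpenCV 4.12 (cv2) and the standard library are available. Lean on these libraries where they do the work, as an engineer would, in place of code of your own. Each camera call takes 0.05 s, during which the arm holds its last target.

### The job

Get the plate exposure unit ready for a half-plate test exposure: first swing the red bail clamp fully down to lock the plate, and only then slide the spring-loaded black shutter open by its orange tab to half travel, where the red line on the shutter meets the red marks on the rails. Do not let it go noticeably past half, or the other half of the plate is spoilt; finish while holding the tab there against its spring, and leave the other things on the bench where they are.

Things in the scene. Friction and masses are not known exactly. Their poses are not given: they have to be found in the camera images.
- exposure_unit: Grey exposure unit fixed to the bench: box 130 mm along x, 240 along y (y = -140 to 100 mm), deck at z = 60 mm. Origin on the bench below x = y = 0; x to the far side, y to the end with the bail clamp; yaw up to 0.4 rad. Two aluminium rails along y at x = -54 and 54 mm, top z = 72 mm, with red marks at y = -70 mm. Dark hinge cheeks at x = -45 and 45 mm, y = 61 to 87 mm, up to z = 90 mm.
- shutter_slide (a joint): Slide of the black shutter plate (96 x 96 mm, top at z = 67 mm, red line across it through the tab), in m: 0 = closed, grows towards the unit's -y; 0.040 = half travel, red line level with the rails' red marks; 0.080 = stop. Its spring pulls it shut with 3.3 N at 0, 7.7 N at half, 12.1 N at full travel; friction 0.4 N. Let go, it slides shut.
- shutter: Shutter with its orange upright tab: the tab is 36 mm along the unit's x, 10 mm thick along y, 36 mm high. Origin at the centre of the tab's foot, at z = 67 mm (tab's top at 103 mm); axes parallel to the unit's. Closed, the tab stands at x = 0, y = -30 mm of the unit; at half travel at y = -70 mm. At least 60 mm are free on both sides along y.
- clamp_bail (a joint): Hinge of the bail clamp, a U of 8 mm steel rod, in rad: 0 = fully down (shut), lying level towards the unit's +y; grows as it is raised, 1.55 = upright (stop). It starts raised, 0.9 to 1.4. It is stiff (about 0.14 N m) and stays where it is left.
- bail_bar (a point): Centre of the bail's red cross bar: 12 mm diameter, 72 mm long along the unit's x, 95 mm from the hinge axis. The two arms that carry it are at x = -32 and +32 mm, so 56 mm of the bar is free between them. Shut, it is at y = 165 mm, z = 80 mm of the unit, out beyond the end of the box (y = 100 mm) with nothing under it but the bench.
- bail_hinge (a point): Point on the bail's hinge axis midway between the cheeks, at x = 0, y = 70 mm, z = 80 mm of the unit; the hinge axis is the unit's x.
- bone_folder: Ivory-white flat bone folder, 20 x 150 x 6 mm, lying beside the unit on its near (-x) side. Origin at the centre of its underside. To be left alone.
- brass_weight: Brass weight with a small knob, 44 mm diameter, 46 mm high, beside the unit on its far (+x) side. Origin at the centre of its underside. To be left alone.
- glue_jar: Jar with white cap, 68 mm diameter, 85 mm high, left on the bench. Origin at the centre of its underside. To be left alone.
- bound_book: Green and grey book, 200 x 150 x 28 mm, lying on the right of the bench. Origin at the centre of its underside. To be left alone.
- bench_driver: Screwdriver lying on the left of the bench. To be left alone.
- foil_roll: Upright roll of gold foil, 52 mm diameter, 60 mm high, at the far side of the bench. Origin at the centre of its underside. To be left alone.

How it is judged:
On the way, in this order (a step that is already met when the one before it is completed fails the run):
1. the bail clamp is swung fully down (within 0.1 rad) (value of joint clamp_bail below 0.1 rad), for 0.2 s.
2. the shutter is at half travel, 34 to 46 mm (value of joint shutter_slide between 0.034 and 0.046 m), for 0.5 s.
At the end, for the whole second after the job is handed in: The bail clamp is down (below 0.1 rad), the shutter stands still (under 10 mm/s) at half travel, 40 mm within 6 mm, and the fingers are holding its tab there (contact force above 2 N) (all of step 2 and value of joint clamp_bail below 0.1 rad and velocity of joint shutter_slide between -0.01 and 0.01 m/s and contact force between the fingers and shutter above 2 N); the arm keeps its last pose, push and grip.
It fails at once if the shutter is opened (over 12 mm) before the bail clamp is down (value of joint shutter_slide above 0.012 m and value of joint clamp_bail above 0.15 rad).
It fails at once if the shutter is opened noticeably past half (over 52 mm of 80) (value of joint shutter_slide above 0.052 m).
It fails at once if another thing on the bench is shifted by more than 20 mm (distance of any of bone_folder, brass_weight, glue_jar, bound_book, bench_driver, foil_roll from where it was at the start of the episode above 0.02 m).
It also fails if it takes over 48 s, if anything falls off the work surface, if the arm or the gripper's body presses on something with over 40 N, if the wrist force passes 120 N, or if a joint passes its speed limit or range.

## Working session

There is one attempt and no reset: what is moved stays moved. The work goes in short steps, Python scripts to look and compute and a tool call to move; the robot and the scene stay as the last step left them, time stands still between calls to the robot, and variables do not carry over. Pictures are saved under pics/ and viewed, and the job is handed in when it is done.

Besides the shell and the picture viewer there is one more tool, called after ">>>" as name(argument=value, ...), one argument or row to a line, values as JSON. arm_command: Moves the arm, as the interface text tells. Its arguments: {"type":"object","properties":{"steps":{"type":"array","items":{"type":"array"}}},"required":["steps"]}

```bash
mkdir -p pics
python3 - <<'E'
from bench import bot
import cv2,numpy as np
s=bot.observe();print({k:np.round(v,3) for k,v in s.items()})
for n in ["side","top"]:
    c=bot.calibration(n);print(n,c)
    p,d=bot.camera(n);cv2.imwrite(f"pics/{n}0.png",p);np.save(f"pics/{n}0.npy",d)
E
```

```text
{'t': np.float64(0.0), 'joints': array([-1.245,  0.053,  1.614, -0.   ,  1.476, -0.119]), 'qd': array([0.001, 0.002, 0.001, 0.   , 0.   , 0.   ]), 'tau': array([-0.0000e+00, -3.9369e+01, -3.7017e+01, -0.0000e+00,  7.0000e-03,
       -0.0000e+00]), 'tool_pos': array([ 0.269, -0.564,  0.23 ]), 'eef_rot': array([-0.69 , -0.157,  0.69 , -0.155]), 'ft_force': array([-0.171,  0.705,  0.796]), 'wrist_torque': array([-0.002, -0.026,  0.003]), 'grip_width': np.float64(0.998)}
side {'camera_matrix': array([[380.54207542,   0.        , 322.77927176],
       [  0.        , 380.54207542, 191.99385597],
       [  0.        ,   0.        ,   1.        ]]), 'position': array([0.44988256, 0.98332061, 0.98589768]), 'orientation': array([-0.03047581,  0.39480642,  0.91665328, -0.0542759 ])}
top {'camera_matrix': array([[441.37612537,   0.        , 320.33156347],
       [  0.        , 441.37612537, 200.26353505],
       [  0.        ,   0.        ,   1.        ]]), 'position': array([0.35922838, 0.00709169, 1.25681662]), 'orientation': array([ 0.06282567, -0.06869575, -0.69882431,  0.70920971])}
```

View pics/side0.png

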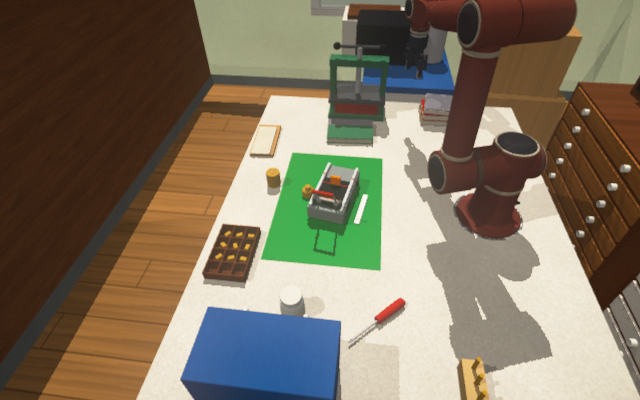

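View pics/top0.png

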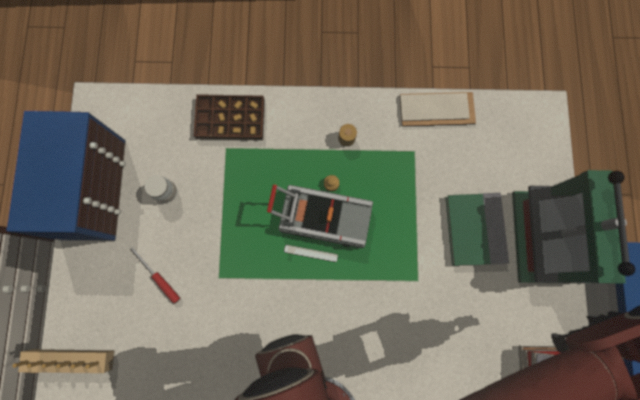

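The top view shows the unit at about (325,215) px, its red bar at (273,200) and the orange tab at (330,213). The bail is toward world +y. Next I'll enlarge the views and unproject them.

```bash
cat > h.py <<'E'
import numpy as np,cv2
from scipy.spatial.transform import Rotation as R
def unproj(c,uv,d):
    K=c["camera_matrix"];uv=np.atleast_2d(uv).astype(float);d=np.atleast_1d(d)
    x=(uv[:,0]-K[0,2])/K[0,0];y=(uv[:,1]-K[1,2])/K[1,1]
    P=np.c_[x*d,-y*d,-d]
    return R.from_quat(c["orientation"]).apply(P)+c["position"]
def proj(c,P):
    q=R.from_quat(c["orientation"]).inv().apply(np.atleast_2d(P)-c["position"])
    K=c["camera_matrix"];return np.c_[K[0,0]*q[:,0]/-q[:,2]+K[0,2],K[1,1]*-q[:,1]/-q[:,2]+K[1,2]]
E
python3 - <<'E'
from bench import bot
from h import *
for n,(a,b,w,h) in {"side":(290,150,100,75),"top":(255,170,130,97)}.items():
    p=cv2.imread(f"pics/{n}0.png");d=np.load(f"pics/{n}0.npy");c=bot.calibration(n)
    cv2.imwrite(f"pics/{n}0z.png",cv2.resize(p[b:b+h,a:a+w],(w*6,h*6),interpolation=cv2.INTER_CUBIC))
    v,u=np.mgrid[0:400,0:640];P=unproj(c,np.c_[u.ravel(),v.ravel()],d.ravel()).reshape(400,640,3)
    roi=np.zeros((400,640),bool);roi[b:b+h,a:a+w]=1
    hsv=cv2.cvtColor(p,cv2.COLOR_BGR2HSV);H,S,V=cv2.split(hsv)
    red=roi&((H<5)|(H>174))&(S>170)&(V>70);org=roi&(H>=6)&(H<15)&(S>170)&(V>90)
    for nm,m in(("red",red),("org",org)):
        k,l,st,ce=cv2.connectedComponentsWithStats(m.astype(np.uint8))
        for i in range(1,k):
            if st[i,4]>5:
                q=P[l==i];print(n,nm,st[i],ce[i].round(1),np.median(q,0).round(3),q.min(0).round(3),q.max(0).round(3))
    np.save(f"pics/P{n}.npy",P)
P=np.load("pics/Ptop.npy")
# deck & rails in top view
m=(P[...,2]>0.052)&(P[...,2]<0.078);m[:170]=0;m[270:]=0;m[:,:255]=0;m[:,385:]=0
q=P[m];r=cv2.minAreaRect((q[:,:2]*1000).astype(np.float32));print(len(q),r)
E
```

```text
side red [312 190  21   6  37] [322.9 192.3] [0.567 0.124 0.167] [0.538 0.118 0.164] [0.602 0.134 0.169]
side org [330 176  10   9  63] [334.8 180.6] [ 0.543 -0.023  0.087] [ 0.529 -0.029  0.07 ] [ 0.562 -0.017  0.105]
top red [269 186   6  25  43] [271.7 198. ] [0.569 0.121 0.166] [0.359 0.007 0.161] [0.6   0.128 1.257]
top org [329 208   3   6   7] [330.  210.1] [ 0.551 -0.027  0.103] [ 0.543 -0.03   0.101] [ 0.557 -0.024  0.105]
3764 ((543.1427612304688, -16.924331665039062), (240.23899841308594, 130.95401000976562), 79.74568939208984)
```

View pics/side0z.png

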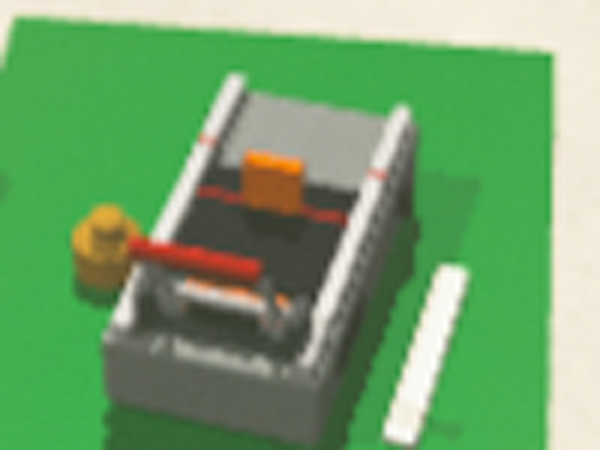

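View pics/top0z.png

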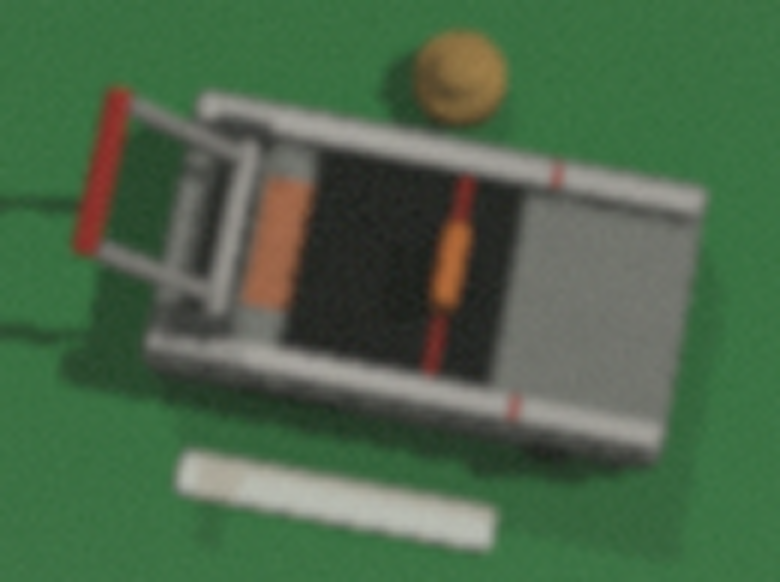

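```bash
cat >> h.py <<'E'
YAW=-0.179;O=np.array([0.5467,0.0028,0]);RU=R.from_euler('z',YAW).as_matrix()
def U(p): return O+RU@np.array(p)/1000
def info(bot):
    s=bot.observe();A=R.from_quat(s["eef_rot"]).as_matrix();u=RU.T@(s["tool_pos"]-O)*1000
    y=RU.T@A[:,1];print("t",round(float(s["t"]),2),"unit mm",u.round(1),"F(unit)",(RU.T@s["ft_force"]).round(1),"grip",round(float(s["grip_width"]),3))
    print("toolx",A[:,0].round(3),"tooly(unit)",y.round(3),"toolz(unit)",(RU.T@A[:,2]).round(3),"q",s["joints"].round(2))
    return s,A,u
def togo(bot,target):
    s,A,u=info(bot);d=RU@(np.array(target)-u);print("tool-axis cm to go",(A.T@d/10).round(2))
E
python3 - <<'E'
from bench import bot
from h import *
s,A,u=info(bot)
y=RU.T@A[:,1]; z=RU.T@A[:,2]
# roll r: y' = cos r y + sin r z ; want y'=+-ey
for sg in(1,-1):print(sg,np.arctan2(sg*z[1],sg*y[1]))
# refine fit: rails' red marks and bar line in both views
print(U([0,-30,85]),U([0,70+95*np.cos(1.02),80+95*np.sin(1.02)]))
for n in["side","top"]:
    c=bot.calibration(n);print(n,proj(c,[U([54,-70,72]),U([-54,-70,72]),U([0,-30,103]),U([0,120,162]),U([54,100,72]),U([-54,-140,72])]).round(1))
E
```

```text
t 0.1 unit mm [-172.7 -606.9  230.1] F(unit) [ 0.4 -0.4 -0.1] grip 1.003
toolx [-0.001  0.002 -1.   ] tooly(unit) [ 0.584 -0.812 -0.002] toolz(unit) [-0.812 -0.584 -0.   ] q [-1.25  0.05  1.61 -0.    1.48 -0.12]
1 -2.5178402513878395
-1 0.6237524022019536
[ 0.54135863 -0.02672067  0.085     ] [0.56801558 0.12060691 0.16095026]
side [[324.5 173.4]
 [353.  178.9]
 [335.7 176.6]
 [322.8 192.5]
 [309.7 204.8]
 [357.5 167.1]]
top [[347.6 199. ]
 [340.3 237.6]
 [329.9 213.6]
 [272.2 198.6]
 [286.7 187.2]
 [366.  242.7]]
```

>>> arm_command(
  steps=[
    [0, [-0.5, 0, 0], 0.156],
    [0, [-0.5, 0, 0], 0.156],
    [0, [-0.5, 0, 0], 0.156],
    [0, [-0.5, 0, 0], 0.156],
    [0, [0, -6.0, -1.4], 0],
    [0, [0, -6.0, -1.4], 0],
    [0, [0, -6.0, -1.4], 0],
    [0, [0, -6.0, -1.4], 0],
    [0, [0, -6.0, -1.4], 0],
    [0, [0, -6.0, -1.4], 0],
    [0, [0, -6.0, -1.4], 0],
    [0, [0, -6.0, -1.4], 0],
    [0, [0, -6.0, -1.4], 0],
    [0, [0, 0, 0], 0],
  ],
)

```text
t: 1.85
tool_pos: [0.5014, -0.0477, 0.2464]
eef_rot: [-0.701, 0.068, 0.705, 0.076]
ft_force: [0.9, -0.8, -0.6]
grip_width: 0.0
```

Run:
```python
from bench import bot
from h import *
togo(bot,[0,122,200])
```

```text
t 1.85 unit mm [-35.6 -57.8 246.4] F(unit) [ 1.  -0.6 -0.6] grip 0.0
toolx [-0.005  0.012 -1.   ] tooly(unit) [-0.024 -1.    -0.011] toolz(unit) [-1.     0.024  0.007] q [-0.25 -0.25  1.87  0.01  1.53  1.52]
tool-axis cm to go [  4.81 -18.01  -3.16]
```

>>> arm_command(
  steps=[
    [0, [0, -5.2, -0.9], -0.024],
    [0, [0, -5.2, -0.9], 0],
    [0, [0, -5.2, -0.9], 0],
    [0, [0, -2.4, -0.5], 0],
    [0, [1.0, 0, 0], 0],
    [0, [1.0, 0, 0], 0],
    [0, [0, 0, 0], 0],
  ],
)

```text
t: 2.72
tool_pos: [0.566, 0.1217, 0.223]
eef_rot: [-0.7, 0.063, 0.708, 0.068]
ft_force: [-0.2, 0.1, 0.5]
grip_width: -0.002
```

Run:
```python
from bench import bot
from h import *
togo(bot,[0,122,175])
for n in["side","top"]:
    p,d=bot.camera(n)
    a,b,w,h=(270,120,130,97) if n=="side" else (240,150,150,112)
    cv2.imwrite(f"pics/{n}1.png",cv2.resize(p[b:b+h,a:a+w],None,fx=5,fy=5,interpolation=cv2.INTER_CUBIC))
```

```text
t 2.73 unit mm [ -2.2 120.5 223. ] F(unit) [-0.2  0.1  0.5] grip -0.002
toolx [-0.01   0.008 -1.   ] tooly(unit) [-0.007 -1.    -0.006] toolz(unit) [-1.     0.007  0.012] q [ 0.08 -0.05  1.73  0.01  1.47  1.84]
tool-axis cm to go [ 4.79 -0.13 -0.27]
```

View pics/side1.png

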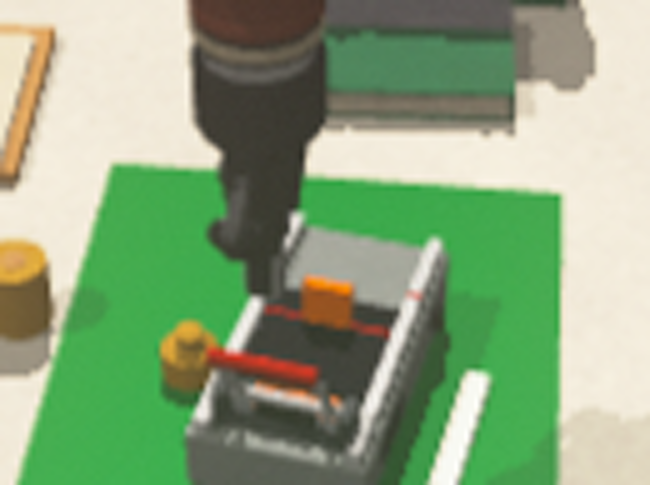

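>>> arm_command(
  steps=[
    [0, [2.0, 0, -0.1], 0],
    [0, [2.0, 0, -0.1], 0],
    [0, [1.0, -0.3, 0], 0],
    [0, [0.6, -0.5, 0], 0],
    [0, [0.8, -0.8, 0], 0],
    [0, [0.8, -0.7, 0], 0],
    [0, [0, 0, 0], 0],
  ],
)

```text
t: 3.7
tool_pos: [0.5733, 0.1475, 0.1503]
eef_rot: [-0.702, 0.062, 0.706, 0.07]
ft_force: [0.6, -0.3, -0.1]
grip_width: 0.002
```

Run:
```python
from bench import bot
from h import *
togo(bot,[0,148,140])
for n in["side"]:
    p,d=bot.camera(n)
    a,b,w,h=(270,120,130,97) if n=="side" else (240,150,150,112)
    cv2.imwrite(f"pics/{n}2.png",cv2.resize(p[b:b+h,a:a+w],None,fx=5,fy=5,interpolation=cv2.INTER_CUBIC))
```

```text
t 3.7 unit mm [  0.4 147.1 150.3] F(unit) [ 0.7 -0.2 -0.1] grip 0.002
toolx [-0.006  0.012 -1.   ] tooly(unit) [-0.008 -1.    -0.011] toolz(unit) [-1.     0.007  0.008] q [0.12 0.04 1.76 0.01 1.34 1.87]
tool-axis cm to go [ 1.03 -0.08  0.04]
```

View pics/side2.png

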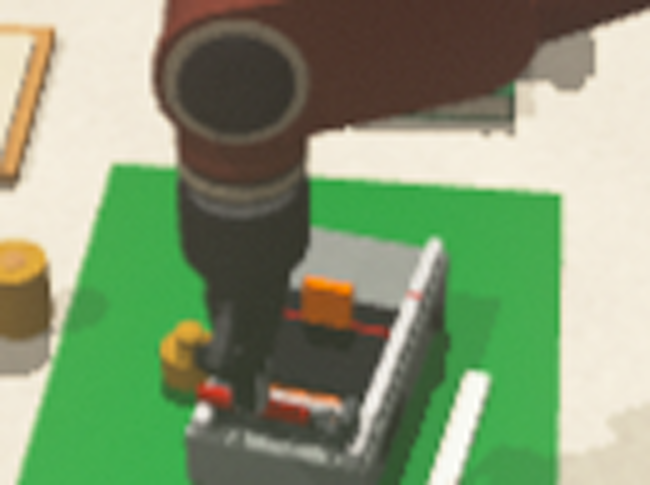

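```bash
cat >> h.py <<'E'
def redbar(bot,tag):
    for n in["side","top"]:
        c=bot.calibration(n);p,d=bot.camera(n)
        a,b,w,h=(270,120,130,97) if n=="side" else (240,150,150,112)
        cv2.imwrite(f"pics/{n}{tag}.png",cv2.resize(p[b:b+h,a:a+w],None,fx=5,fy=5,interpolation=cv2.INTER_CUBIC))
        v,u=np.mgrid[0:400,0:640];P=unproj(c,np.c_[u.ravel(),v.ravel()],d.ravel());P=(P-O)@RU*1000
        H,S,V=cv2.split(cv2.cvtColor(p,cv2.COLOR_BGR2HSV))
        m=(((H<6)|(H>174))&(S>140)&(V>60)).ravel()&(np.abs(P[:,0])<45)&(P[:,1]>90)&(P[:,1]<190)&(P[:,2]>60)&(P[:,2]<190)
        print(n,m.sum(),np.median(P[m],0).round(1) if m.any() else "")
E
python3 - <<'E'
from bench import bot
from h import *
redbar(bot,"3")
E
```

```text
side 21 [ 22.3 142.4 150.4]
top 30 [-21.2 139.4 150.3]
```

View pics/top3.png

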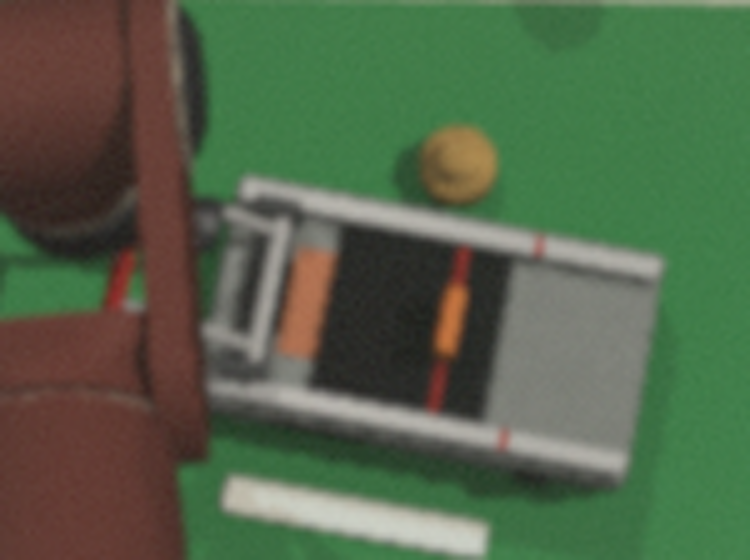

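>>> arm_command(
  steps=[
    [0, [0.5, 0.4, 0], 0],
    [0, [0.8, 0, 0], 0],
    [0, [0.8, -0.3, 0], 0],
    [0, [0.8, -0.4, 0], 0],
    [0, [0.8, -0.4, 0], 0],
    [0, [0, 0, 0], 0],
  ],
)

```text
t: 4.6
tool_pos: [0.5765, 0.155, 0.1139]
eef_rot: [-0.703, 0.061, 0.705, 0.072]
ft_force: [0.4, 0.1, -0.0]
grip_width: 0.001
```

Run:
```python
from bench import bot
from h import *
togo(bot,[0,162,86])
redbar(bot,"4")
```

```text
t 4.6 unit mm [  2.3 155.  113.9] F(unit) [ 0.3  0.2 -0. ] grip 0.001
toolx [-0.     0.015 -1.   ] tooly(unit) [-0.01  -1.    -0.014] toolz(unit) [-1.     0.01   0.003] q [0.13 0.08 1.78 0.02 1.27 1.89]
tool-axis cm to go [ 2.8  -0.65  0.22]
side 22 [ 21.9 162.2 113.8]
top 6 [-23.4 160.  116. ]
```

>>> arm_command(
  steps=[
    [0, [0.8, -0.3, 0.1], 0],
    [0, [0.8, -0.3, 0.1], 0],
    [0, [0.7, -0.2, 0], 0],
    [0, [0.6, 0, 0], 0],
    [0, [0, 0, 0], 0],
    [0, [0, 0, 0], 0],
  ],
)

```text
t: 5.45
tool_pos: [0.5771, 0.1636, 0.086]
eef_rot: [0.704, -0.062, -0.704, -0.071]
ft_force: [-0.7, -0.4, 1.8]
grip_width: 0.003
```

Run:
```python
from bench import bot
from h import *
togo(bot,[0,162,86])
redbar(bot,"5")
```

```text
t 5.45 unit mm [  1.3 163.6  86. ] F(unit) [-0.7 -0.5  1.8] grip 0.003
toolx [ 0.001  0.014 -1.   ] tooly(unit) [-0.01  -1.    -0.014] toolz(unit) [-1.     0.01   0.001] q [0.15 0.12 1.79 0.01 1.22 1.9 ]
tool-axis cm to go [-0.01  0.16  0.13]
side 14 [ 23.5 166.4  86.2]
top 4 [-19.1 165.1  87.1]
```

View pics/side5.png

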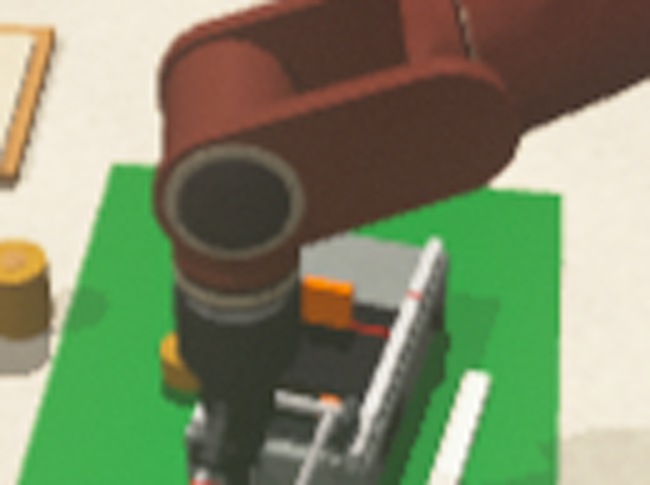

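>>> arm_command(
  steps=[
    [0, [0.3, 0, 0], 0],
    [0, [0.2, 0, 0], 0],
    [0, [0, 0, 0], 0],
  ],
)

```text
t: 5.92
tool_pos: [0.5774, 0.1637, 0.0861]
eef_rot: [-0.703, 0.062, 0.704, 0.071]
ft_force: [0.8, 0.5, -0.2]
grip_width: 0.0
```

Run:
```python
from bench import bot
from h import *
togo(bot,[0,162,150])
```

```text
t 5.92 unit mm [  1.5 163.8  86.1] F(unit) [ 0.7  0.6 -0.2] grip 0.0
toolx [-0.     0.013 -1.   ] tooly(unit) [-0.009 -1.    -0.013] toolz(unit) [-1.     0.009  0.003] q [0.15 0.12 1.79 0.01 1.23 1.9 ]
tool-axis cm to go [-6.39  0.09  0.17]
```

>>> arm_command(
  steps=[
    [0, [-2, 0, 0], 0],
    [0, [-4, 0, 0], 0],
    [0, [-4, 0, 0], 0],
    [8.5, [0, 4, 0], 0],
    [8.5, [0, 5, 0], 0],
    [8.5, [0, 5, 0], 0],
    [8.5, [0, 4, 0], 0],
    [8.5, [0, 0, 0], 0],
    [8.5, [0, 0, 0], 0],
  ],
)

```text
t: 7.05
tool_pos: [0.5448, -0.0183, 0.1934]
eef_rot: [0.707, -0.061, -0.701, -0.071]
ft_force: [0.1, 0.8, -0.5]
grip_width: 0.995
```

Run:
```python
from bench import bot
from h import *
togo(bot,[0,-30,150])
redbar(bot,"6")
```

```text
t 7.05 unit mm [  1.9 -21.1 193.4] F(unit) [-0.1  0.8 -0.5] grip 0.995
toolx [ 0.009  0.014 -1.   ] tooly(unit) [-0.008 -1.    -0.015] toolz(unit) [-1.     0.008 -0.007] q [-0.18 -0.12  1.84  0.02  1.41  1.58]
tool-axis cm to go [4.33 0.96 0.21]
side 49 [  2.5 166.7  86.4]
top 54 [  1.  164.5  86. ]
```

View pics/side6.png

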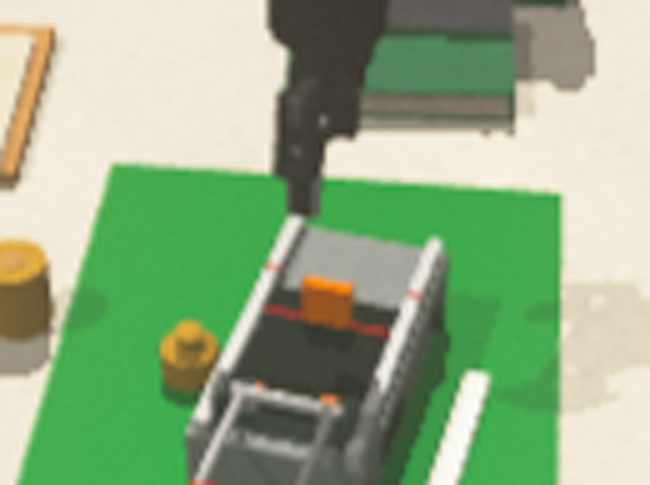

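>>> arm_command(
  steps=[
    [8.5, [4, 0.9, 0.2], 0],
    [8.5, [3, 0, 0], 0],
    [8.5, [2, 0, 0], 0],
    [8.5, [0, 0, 0], 0],
  ],
)

```text
t: 7.65
tool_pos: [0.5436, -0.0208, 0.1019]
eef_rot: [0.708, -0.058, -0.701, -0.068]
ft_force: [-0.8, 0.5, 0.5]
grip_width: 0.996
```

Run:
```python
from bench import bot
from h import *
togo(bot,[0,-30,76])
```

```text
t 7.65 unit mm [  1.2 -23.8 101.9] F(unit) [-0.9  0.3  0.5] grip 0.996
toolx [ 0.011  0.014 -1.   ] tooly(unit) [ 0.001 -1.    -0.016] toolz(unit) [-1.    -0.001 -0.009] q [-0.18 -0.03  1.92  0.02  1.24  1.56]
tool-axis cm to go [2.58 0.66 0.14]
```

>>> arm_command(
  steps=[
    [8.5, [1.2, 0.7, 0.1], 0],
    [8.5, [1.2, 0, 0], 0],
    [8.5, [0.2, 0, 0], 0],
    [8.5, [0, 0, 0], 0],
  ],
)

```text
t: 8.15
tool_pos: [0.5435, -0.0269, 0.0767]
eef_rot: [0.709, -0.057, -0.699, -0.068]
ft_force: [-0.4, -0.8, -0.5]
grip_width: 0.997
```

Run:
```python
from bench import bot
from h import *
togo(bot,[0,-30,76])
redbar(bot,"7")
```

```text
t 8.15 unit mm [  2.2 -29.8  76.7] F(unit) [-0.3 -0.9 -0.5] grip 0.997
toolx [ 0.015  0.014 -1.   ] tooly(unit) [ 0.002 -1.    -0.016] toolz(unit) [-1.    -0.002 -0.013] q [-0.19  0.    1.94  0.02  1.19  1.55]
tool-axis cm to go [0.07 0.02 0.22]
side 49 [  3.9 166.9  85.6]
top 49 [  2.5 164.5  86.8]
```

View pics/side7.png

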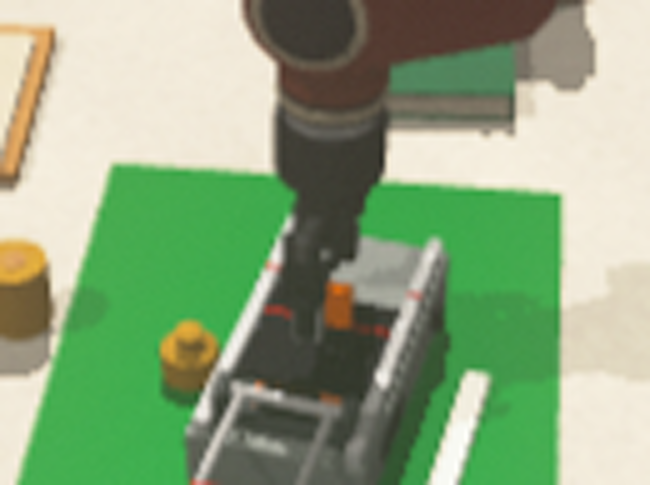

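>>> arm_command(
  steps=[
    [0, [0, 0, 0.2], 0],
    [0, [0, 0, 0], 0],
    [0, [0, 0, 0], 0],
    [0, [0, 0, 0], 0],
    [0, [0, 0, 0], 0],
    [0, [0, 0, 0], 0],
  ],
)

```text
t: 9.0
tool_pos: [0.5421, -0.0274, 0.0782]
eef_rot: [0.71, -0.058, -0.699, -0.067]
ft_force: [-0.8, 1.1, 0.2]
grip_width: 0.1
```

Run:
```python
from bench import bot
from h import *
togo(bot,[0,-70,76])
redbar(bot,"8")
```

```text
t 9.0 unit mm [  0.8 -30.5  78.2] F(unit) [-1.   1.   0.2] grip 0.1
toolx [ 0.017  0.012 -1.   ] tooly(unit) [ 0.002 -1.    -0.014] toolz(unit) [-1.    -0.002 -0.015] q [-0.2  -0.01  1.94  0.02  1.19  1.55]
tool-axis cm to go [0.16 3.95 0.09]
side 49 [  2.6 167.   86.2]
top 56 [  1.7 164.3  86.6]
```

View pics/side8.png

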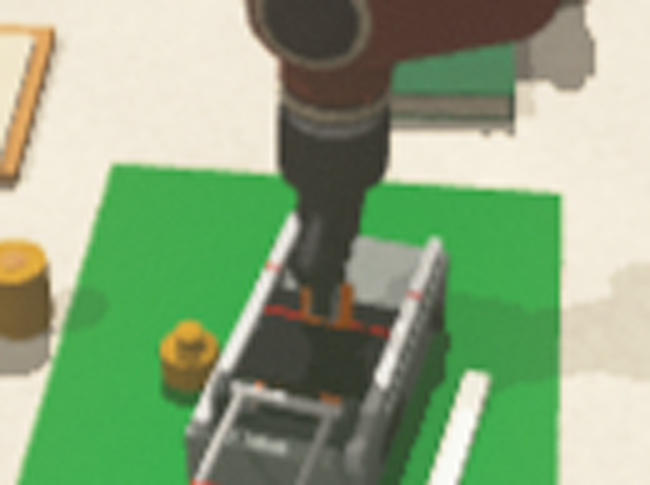

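The tab is gripped and centred. I'll slide it in small steps.

>>> arm_command(
  steps=[
    [0, [0, 0.7, 0], 0],
    [0, [0, 0.7, 0], 0],
    [0, [0, 0.7, 0], 0],
    [0, [0, 0.7, 0], 0],
    [0, [0, 0, 0], 0],
  ],
)

```text
t: 9.72
tool_pos: [0.5375, -0.0525, 0.0783]
eef_rot: [0.71, -0.055, -0.698, -0.07]
ft_force: [0.6, 5.5, -0.0]
grip_width: 0.102
```

Run:
```python
from bench import bot
from h import *
togo(bot,[0,-70,78])
```

```text
t 9.72 unit mm [  0.8 -56.   78.3] F(unit) [-0.4  5.5 -0. ] grip 0.102
toolx [ 0.019  0.021 -1.   ] tooly(unit) [ 0.002 -1.    -0.024] toolz(unit) [-1.    -0.002 -0.015] q [-0.25 -0.01  1.95  0.03  1.19  1.49]
tool-axis cm to go [-0.01  1.4   0.08]
```

>>> arm_command(
  steps=[
    [0, [0, 0.6, 0], 0],
    [0, [0, 0.5, 0], 0],
    [0, [0, 0.2, 0], 0],
    [0, [0, 0, 0], 0],
    [0, [0, 0, 0], 0],
  ],
)

```text
t: 10.35
tool_pos: [0.5357, -0.0621, 0.0783]
eef_rot: [0.711, -0.051, -0.698, -0.073]
ft_force: [1.2, 6.2, 0.5]
grip_width: 0.103
```

Run:
```python
from bench import bot
from h import *
togo(bot,[0,-70,78])
redbar(bot,"9")
```

```text
t 10.35 unit mm [  0.7 -65.8  78.3] F(unit) [0.1 6.3 0.5] grip 0.103
toolx [ 0.021  0.03  -0.999] tooly(unit) [ 0.003 -0.999 -0.033] toolz(unit) [-1.    -0.002 -0.016] q [-0.27 -0.02  1.95  0.04  1.19  1.46]
tool-axis cm to go [0.01 0.42 0.08]
side 50 [  1.1 166.8  86.6]
top 51 [  2.5 164.8  86.9]
```

View pics/side9.png

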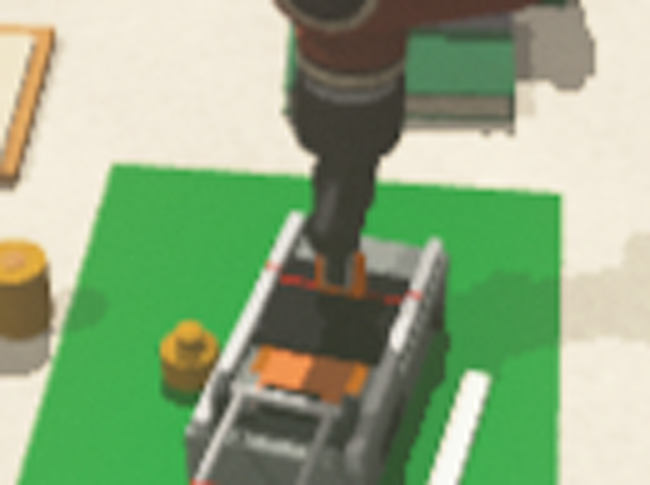

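View pics/top9.png

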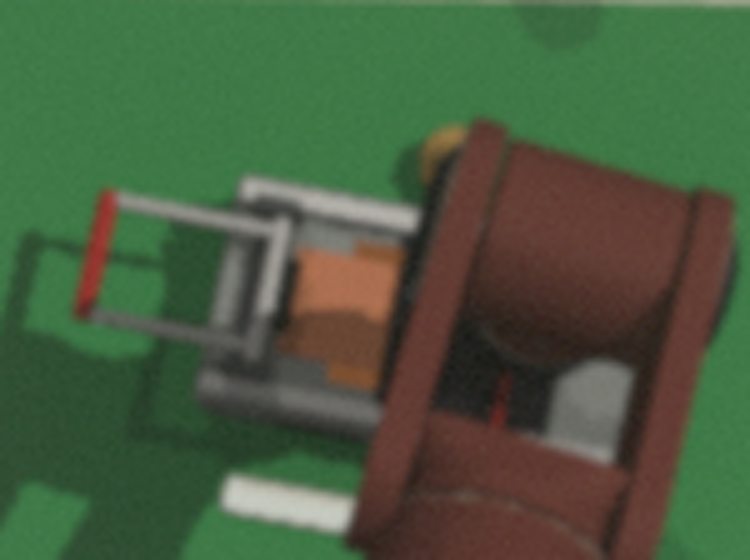

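```bash
cat > line.py <<'E'
from bench import bot
from h import *
c=bot.calibration("side");p,d=bot.camera("side")
v,u=np.mgrid[0:400,0:640];D=c["position"];ray=unproj(c,np.c_[u.ravel(),v.ravel()],np.ones(u.size))-D
b,g,r=[p[...,i].astype(int).ravel() for i in range(3)]
m=(r-np.maximum(b,g)>35)&(np.abs(g-b)<40)
for z,lim in((0.067,46),(0.072,62)):
    P=D+ray*((z-D[2])/ray[:,2])[:,None];P=(P-O)@RU*1000
    k=m&(P[:,1]<-45)&(P[:,1]>-95)&(np.abs(P[:,0])<lim)&(np.abs(P[:,0])>(22 if lim==46 else 49))
    w=(r-np.maximum(b,g))[k]
    print(z,k.sum(),np.average(P[k,1],weights=w).round(1)); print(np.c_[P[k,:2].round(0),w].astype(int).tolist())
E
python3 line.py
```

```text
0.067 23 -70.4
[[28, -92, 53], [26, -87, 56], [25, -81, 56], [44, -70, 87], [41, -71, 81], [37, -72, 77], [34, -73, 39], [23, -76, 56], [43, -64, 85], [39, -65, 80], [36, -66, 83], [32, -67, 56], [29, -68, 75], [25, -69, 80], [27, -63, 65], [23, -64, 77], [-45, -79, 45], [-32, -69, 52], [-36, -70, 51], [-39, -71, 59], [-34, -64, 49], [-37, -65, 49], [-40, -66, 59]]
0.072 7 -71.8
[[60, -71, 37], [56, -72, 48], [53, -73, 45], [-49, -74, 50], [-53, -75, 57], [-51, -69, 46], [-54, -70, 70]]
```

>>> arm_command(
  steps=[
    [0, [0, 0.5, 0], 0],
    [0, [0, 0.2, 0], 0],
    [0, [0, 0, 0], 0],
    [0, [0, 0, 0], 0],
  ],
)

```text
t: 11.0
tool_pos: [0.535, -0.066, 0.0783]
eef_rot: [0.711, -0.048, -0.697, -0.075]
ft_force: [1.3, 7.3, 1.1]
grip_width: 0.107
```

```bash
python3 - <<'E'
from bench import bot
from h import *
togo(bot,[0,-70,78])
E
python3 line.py
```

```text
t 11.0 unit mm [  0.8 -69.8  78.3] F(unit) [0.  7.4 1.1] grip 0.107
toolx [ 0.023  0.037 -0.999] tooly(unit) [ 0.004 -0.999 -0.04 ] toolz(unit) [-1.    -0.003 -0.016] q [-0.28 -0.02  1.95  0.04  1.19  1.45]
tool-axis cm to go [0.03 0.02 0.08]
0.067 22 -74.8
[[28, -92, 39], [24, -93, 45], [26, -87, 39], [23, -88, 39], [46, -75, 81], [42, -76, 56], [25, -81, 39], [44, -70, 80], [41, -71, 62], [37, -72, 48], [34, -73, 76], [30, -74, 88], [27, -75, 81], [23, -76, 73], [32, -67, 64], [29, -68, 86], [25, -69, 82], [-34, -75, 53], [-45, -79, 36], [-36, -70, 58], [-39, -71, 45], [-43, -72, 51]]
0.072 6 -72.1
[[60, -71, 37], [56, -72, 49], [53, -73, 45], [-49, -74, 36], [-53, -75, 38], [-54, -70, 56]]
```

Run:
```python
from bench import bot
from h import *
for i in range(4): redbar(bot,"a")
togo(bot,[0,-70,78])
```

```text
side 54 [ -0.4 167.3  86.3]
top 55 [  0.3 164.7  86.5]
side 55 [ -1.6 166.4  86.6]
top 57 [  0.3 164.3  86.8]
side 55 [ -0.6 166.8  86.5]
top 53 [-1.000e-01  1.648e+02  8.660e+01]
side 54 [ -0.2 166.2  86.4]
top 54 [  0.4 164.8  86.5]
t 11.45 unit mm [  0.7 -69.8  78.3] F(unit) [0.7 7.2 0.8] grip 0.106
toolx [ 0.023  0.037 -0.999] tooly(unit) [ 0.004 -0.999 -0.04 ] toolz(unit) [-1.    -0.003 -0.016] q [-0.28 -0.02  1.95  0.04  1.19  1.45]
tool-axis cm to go [0.03 0.03 0.07]
```

View pics/sidea.png

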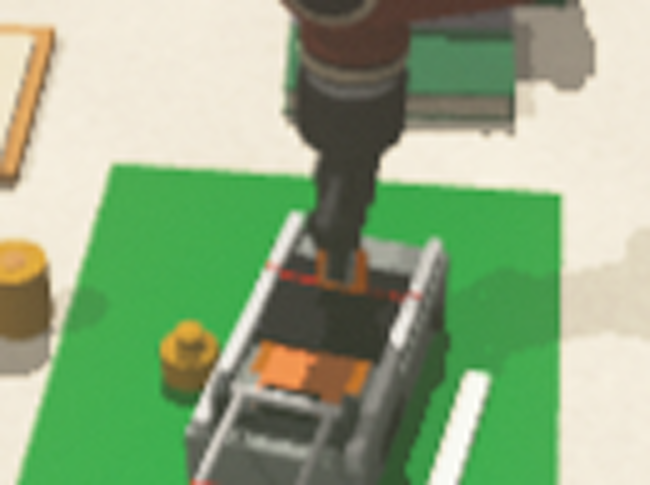

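The red line now meets both rail marks, at zoomed px (272,268) and (415,296). It is steady and more than 0.5 s has passed, so I'm handing in.

```bash
python3 -c "
from bench import bot
print(bot.finish_job())"
```

```text
the job is handed in; nothing more can be done
None
```

I swung the bail clamp down to its stop, then gripped the orange tab and slid the shutter to half travel. I handed the job in at about 11.5 s, still holding the tab.

- **Clamp:** in both views the red bar's top is at about 86 mm, which puts its centre at about 80 mm, the shut height. A further push down moved the fingers no lower.
- **Shutter:** the red line meets the rail marks to within about 1 mm in the side view. The tool stood at y = -69.8 mm of the unit and did not move over the last 0.45 s.
- **Hold:** the wrist reads about 7.3 N against the shutter spring, where 7.7 N is expected at half travel.
- **Other things on the bench:** the bone folder and brass weight look unmoved in the side view. The arm did not go near the rest, and I did not measure their positions again.
- **One small disagreement:** the tool leaned about 2° while pulling against the spring, which had no visible effect on the grip.

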